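# Square a carton up in the taping corner

### The arm

A 6-joint arm with a two-finger parallel gripper is mounted at the origin on a cart in front of the work surface, level with it; the furniture and walls round the work are solid. World frame = base frame: x ahead of the robot, y to its left, z up, the work surface at z = 0. Lengths are in m, angles in rad, forces in N, time in s.
With the tool pointing down it reaches from about 0.35 to 0.975 m from the base axis. Payload 7.1 kg.
Tool frame: the origin (TCP) lies at the very end of the fingers, on their centre line; the grasp point (between the pads) lies 19 mm behind it (grasp_offset is the distance from the TCP to the grasp point, in m); z points along the fingers, y is the line along which they close (so a half turn about z gives the same grasp; the last joint's range is limited). The gripper opens to 88 mm and grips with 3 to 60 N. Pads are 20 mm wide; open, the fingers measure 115 mm over their backs; the gripper's body (75 mm by 178 mm) begins 61 mm behind the grasp point.
Start: joints at [-1.206, 0.423, 1.63, -0, 1.089, -0.019], TCP at [0.234, -0.58, 0.223] pointing down, gripper open.
Joint ranges: [-3, 3], [-0.9, 2.11], [0.09, 2.58], [-1.31, 4.45], [0.11, 2.69], [-2.54, 2.54]. Speed limits (rad/s): [2.39, 2.39, 3.01, 3.14, 3.14, 3.14].

### API

Orientations are given as a unit quaternion [w, x, y, z].
In Python, from rig import sense, get_image, camera_info, hand_in, grasp_offset gives the robot as it stands.
- The arm moves only by the tool drive_tool, never from a script. Its argument "steps" is a list of rows, each an object of numbers: "grip": the gripper command: -1 is shut, 1 is fully open, values between are in proportion; "x", "y", "z": the shift along the tool's x, y, z in mm; "turn": the turn about the tool's z in degrees. In form: [{"grip": .., "x": .., "y": .., "z": .., "turn": ..}, ...]. A call has 1 to 8 rows; each row shifts and turns the commanded pose from where the row before left it, along the tool's axes as they then stand; what a row does not reach is not made up. A row lasts 1/8 s, in which the tool goes at most 62.5 mm and 10.7 degrees, less where a joint would pass 70% of its speed; a pose out of reach is approached as far as the arm can. A call is refused whole if a number of a shift passes 62.5 or a number of a turn 10.7, either way. A call with a gripper value outside its range is refused whole. The fingers move at their own pace and stop on an object; "newtons" is the grip in N (left out, the last holds). Time passes only in rows, so rows that do not move let the fingers close. It gives the time, the measured TCP pose, the force, the opening and the grip force at its end, in the units of the state.
- sense(): the state, without advancing time (a new reading comes with each control period).
- get_image(name): name is "side" or "top"; returns (picture, depth): 420x560x3 uint8, red, green, blue; 420x560 float32, m along the optical axis (not along the pixel's ray), 0 where there is no reading.
- camera_info(name): a dict with "fx", "fy", "cx", "cy" (pixels), "pose" (4x4, takes a point from camera to world coordinates). Camera axes: x right, y down, z forward; pixel columns grow to the right and rows downward; lengths in m; the calibration is good to about 2 mm. A picture is of the moment at which its call begins. camera_info takes no time and is no camera call.
- hand_in(): hands the job in; it is judged then, once.
The state is a dict: "time": time; "joints": joint angles; "qvel": joint speeds; "joint_torque": joint torques, N m; "tool_pos": TCP position; "orientation": TCP orientation; "ft_force": force on the tool from outside, world axes, zero at the start; "wrist_torque": the same for the moment, N m; "finger_gap": opening from 0.0 (shut) to 1.0 (fully open); "gripper_force": force on a finger pad.
Only numpy, scipy, OpenCV 4.12 (cv2) and the standard library are available. Lean on these libraries where they do the work, as an engineer would, in place of code of your own. Each camera call takes 0.05 s, during which the arm holds its last target. There are 200 camera calls.

### The job

Square the cardboard carton that stands before the steel fence up for taping: push it along the desk, without lifting it, until one long side lies flat against the fence and its end is home against the end stop at the fence's left end. Only then push the sliding aluminium jaw along the fence until it bears against the other end of the carton, leaving the carton home in the corner. Do not knock over or shift the other things on the desk.

Things in the scene. Friction and masses are not known exactly. Their poses are not given: they have to be found in the camera images.
- corner_stop: Steel corner stop bolted to the desk, 40 mm high, 8 mm thick. Origin: inner corner at desk level; +x points away from the robot, +y to its left, turned 0.1 to 0.3 rad clockwise. Fence: front face in the plane x = 0, from the corner to y = -430 mm. End stop: face in the plane y = 0, from x = 0 to -90 mm. In front lies a fixed steel rule, 2 mm thick. Carton home: its centre at x = -50, y = -65 mm, axes parallel.
- carton_center (a point): Centre, half-way up (45 mm), of the closed brown carton (not the one at the back wall), loose between jaw and end stop, a little off the fence: 100 mm along its x axis, 130 mm along its y, 91 mm high, 0.2 to 0.35 kg. At the start its axes are within 0.3 rad of corner_stop's. Its long sides are its -x and +x faces, its ends the -y and +y faces.
- jaw (a joint): Travel (m) of the jaw, an aluminium block riding over the fence: 98 mm long along it, reaching 92 mm out in front, top 52 mm above the desk. Slides only along the fence, toward the end stop as the value grows (0 to 0.19; friction 2 N, stays where left). Its carton-side face is at y = -305 mm + value in corner_stop's frame. Starts at 0 to 0.025; about 0.175 against a home carton.
- jaw_face (a point): Centre of the jaw's flat face that looks at the carton: 27 mm above the desk, 47 mm in front of the fence.
- jaw_back (a point): Centre of the jaw's opposite face, 98 mm from jaw_face along the fence, 27 mm above the desk: push here to slide the jaw toward the carton.
- steel_tube: Bystander: short grey steel tube standing on end, 40 mm across, 68 mm high; origin under its centre.
- cup_saw: Bystander: red hole saw standing with its shank up, 48 mm across, 66 mm high; origin under its centre.
- tape_roll: Bystander: black roll of tape lying flat left of the end stop, 65 mm across, 19 mm high; origin under its centre.
- oil_bottle: Bystander: red oil bottle with a white spout standing left of the end stop, 53 mm across, 152 mm high; origin under its centre.

How it is judged:
On the way, in this order (a step that is already met when the one before it is completed fails the run):
1. the carton is home against fence and end stop (within 4.5 mm and 0.05 rad) with the jaw not yet moved (20 mm at most) (x of carton_center in the frame of corner_stop between -0.0545 and -0.046 m and y of carton_center in the frame of corner_stop between -0.0695 and -0.061 m and angle between the x axis of carton_center and the x axis of corner_stop, either way round below 0.05 rad and angle between carton_center's own z axis and vertical below 0.05 rad and distance of jaw_face from where it was at the start of the episode below 0.02 m), for 0.2 s.
2. the jaw bears against the carton's other end (gap under 4 mm) (y of jaw_face in the frame of carton_center above -0.069 m), for 0.2 s.
At the end, for the whole second after the job is handed in: The carton stands upright on the desk, at rest, within 4.5 mm of the fence and of the end stop and square to them within 0.05 rad, and the jaw's face is within 4 mm of the carton's other end (x of carton_center in the frame of corner_stop between -0.0545 and -0.046 m and y of carton_center in the frame of corner_stop between -0.0695 and -0.061 m and angle between the x axis of carton_center and the x axis of corner_stop, either way round below 0.05 rad and angle between carton_center's own z axis and vertical below 0.05 rad and y of jaw_face in the frame of carton_center above -0.069 m and height (world z) of carton_center below 0.05 m and linear speed of carton below 0.01 m/s); the robot touches nothing.
It fails at once if the carton is lifted off the desk (more than 15 mm) (height (world z) of carton_center above 0.06 m).
It fails at once if the carton is tipped (more than 0.25 rad) (angle between carton_center's own z axis and vertical above 0.25 rad).
It fails at once if another thing on the desk (steel tube, hole saw, tape roll or oil bottle) is shifted by more than 20 mm (distance of any of steel_tube, cup_saw, tape_roll, oil_bottle from where it was at the start of the episode above 0.02 m).
It fails at once if another thing on the desk is knocked over (0.3 rad) (angle between any of steel_tube, cup_saw, tape_roll, oil_bottle's own z axis and vertical above 0.3 rad).
It also fails if it takes over 64 s, if anything falls off the work surface, if the arm or the gripper's body presses on something with over 40 N, if the wrist force passes 120 N, or if a joint passes its speed limit or range.

## Working session

There is one attempt and no reset: what is moved stays moved. The work goes in short steps, Python scripts to look and compute and a tool call to move; the robot and the scene stay as the last step left them, time stands still between calls to the robot, and variables do not carry over. Pictures are saved under pics/ and viewed, at most 10 in all, crops included, and the job is handed in when it is done.

Besides the shell and the picture viewer there is one more tool, called after "Call:" as name(argument=value, ...), one argument or row to a line, values as JSON. drive_tool: Moves the arm, as the interface text tells. Its arguments: {"type":"object","properties":{"steps":{"type":"array","items":{"type":"object","properties":{"grip":{"type":"number"},"x":{"type":"number"},"y":{"type":"number"},"z":{"type":"number"},"turn":{"type":"number"}}}},"newtons":{"type":"number"}},"required":["steps"]}

```bash
mkdir -p pics; cat > h.py <<'E'
import numpy as np, cv2
from rig import *
def cloud(n):
    im,d=get_image(n); c=camera_info(n)
    v,u=np.mgrid[0:420,0:560]
    p=np.stack([(u-c['cx'])/c['fx']*d,(v-c['cy'])/c['fy']*d,d],-1)
    T=np.array(c['pose']); return im,d,p@T[:3,:3].T+T[:3,3]
E
python3 - <<'E'
from h import *
for n in('top','side'):
    im,d,P=cloud(n); np.savez(f'{n}0.npz',im=im,d=d,P=P); cv2.imwrite(f'pics/{n}0.png',im[...,::-1]); print(np.round(camera_info(n)['pose'],3).tolist())
s=sense();print(s['tool_pos'],s['orientation'],s['time'])
E
```

```text
[[0.01, -0.995, 0.1, 0.476], [-1.0, -0.01, 0.007, -0.061], [-0.006, -0.1, -0.995, 1.061], [0.0, 0.0, 0.0, 1.0]]
[[0.998, -0.046, 0.054, 0.528], [-0.069, -0.464, 0.883, -1.148], [-0.016, -0.885, -0.466, 0.654], [0.0, 0.0, 0.0, 1.0]]
[ 0.2338796 -0.5790738  0.2220006] [-6.63041627e-04  9.81642005e-01  1.90731540e-01 -1.18609152e-04] 0.1
```

View pics/top0.png

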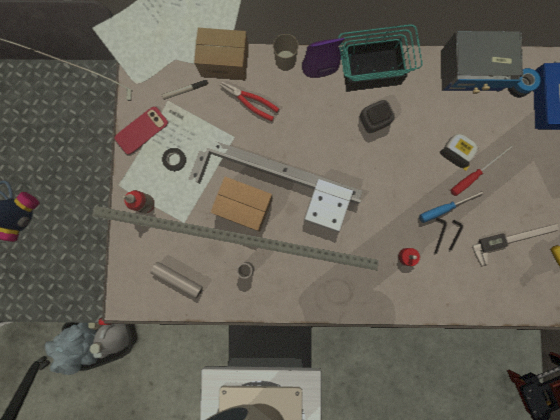

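View pics/side0.png

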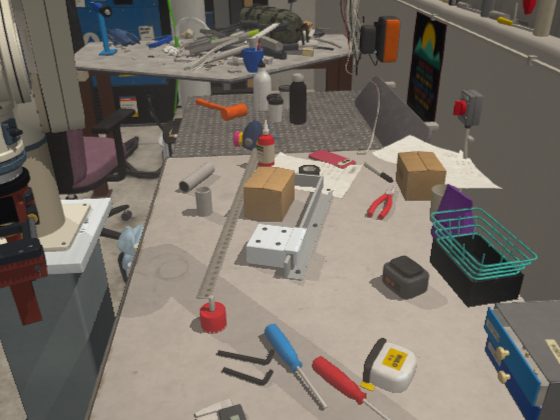

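The top view shows the carton at (243,203), the jaw at (328,204), the fence running (212,150) to (360,198), and the end stop at about (203,165). The steel tube is at (246,270), the hole saw at (409,257), the tape at (174,160) and the bottle at (135,200).

```bash
cat > m.py <<'E'
from h import *
def rect(P,z0,z1,box):
    m=(P[...,2]>z0)&(P[...,2]<z1); b=np.zeros_like(m); b[box[1]:box[3],box[0]:box[2]]=1; m&=b
    n,l,st,_=cv2.connectedComponentsWithStats(m.astype(np.uint8)); k=1+np.argmax(st[1:,4])
    q=P[l==k]; return q,cv2.minAreaRect((q[:,:2]*1000).astype(np.float32))
E
python3 - <<'E'
from m import *
P=np.load('top0.npz')['P']
for nm,z0,z1,b in [('carton',.08,.1,(200,165,285,240)),('jaw',.045,.06,(290,165,365,240)),('fence',.033,.047,(185,130,310,195)),('tube',.06,.075,(230,255,265,285)),('saw',.035,.08,(390,240,425,275)),('bottle',.03,.16,(115,185,155,215)),('tape',.012,.025,(158,145,190,172))]:
    q,r=rect(P,z0,z1,b); print(nm,len(q),np.round(r[0]),np.round(r[1]),round(r[2],1),q[:,2].mean().round(4))
q,_=rect(P,.033,.047,(185,130,310,195))
# fence strip: line fit robustly
best=None
rng=np.random.default_rng(0);xy=q[:,:2]
for _ in range(500):
    a,b=xy[rng.choice(len(xy),2,False)]
    t=(b-a)/np.linalg.norm(b-a); d=np.abs((xy-a)@[-t[1],t[0]]); c=(d<.005).sum()
    if best is None or c>best[0]: best=(c,d<.005)
f=xy[best[1]]; vx=cv2.fitLine(f.astype(np.float32),cv2.DIST_L2,0,.001,.001).ravel(); print('fence',vx)
t=vx[:2]*(1 if vx[1]>0 else -1); n=np.array([t[1],-t[0]])
r=xy-vx[2:]; print('th',np.arctan2(t[1],t[0])-np.pi/2)
w=r@n; s=r@t
ff=np.abs(w)<.02
print('front/back',np.percentile(w[ff],[1,5,50,95,99]),'s',s.min(),s.max())
e=w<-.02; print('endstop s',np.percentile(s[e],[1,5,50,95,99]),'w',w.min())
E
```

```text
carton 1960 [588.  51.] [131. 101.] 69.8 0.0882
jaw 1593 [ 589. -177.] [ 98. 115.] 71.6 0.0505
fence 466 [693.  26.] [305.  92.] 88.5 0.0393
tube 73 [415.  41.] [39. 38.] 89.6 0.0674
saw 183 [ 455. -394.] [45. 45.] 0.7 0.0399
bottle 492 [591. 321.] [49. 51.] 44.5 0.0891
tape 338 [715. 249.] [63. 64.] 1.7 0.0184
fence [0.31788266 0.9481301  0.6928585  0.01335499]
th -0.3234955
front/back [-0.0165178  -0.00579157 -0.00037875  0.00384761  0.0043623 ] s -0.14719606347266656 0.14890402916846127
endstop s [0.13933804 0.13956128 0.14263107 0.1467785  0.14765738] w -0.0928326799731075
```

Call:
drive_tool(
  steps=[
    {"grip":0.4,"turn":10.1},
    {"grip":0.4,"turn":10.1},
    {"grip":0.4,"turn":10.1},
    {"grip":0.4,"turn":10.1},
    {"grip":0.4,"x":10,"y":-50},
    {"grip":0.4,"x":10,"y":-50},
    {"grip":0.4,"x":10,"y":-50},
    {"grip":0.4,"x":10,"y":-50},
  ],
)

```text
$.steps[0]: bad value
```

Call:
drive_tool(
  steps=[
    {"grip":0.4,"x":9,"y":-60},
    {"grip":0.4,"y":-60},
    {"grip":0.4,"y":-60},
    {"grip":0.4,"y":-60},
    {"grip":0.4,"y":-60},
    {"grip":0.4,"y":-60},
    {"grip":0.4,"y":-60},
    {"grip":0.4,"y":-60},
  ],
)

```text
$.steps[0]: bad value
```

Call:
drive_tool(
  steps=[
    {"grip":0.4,"y":-30},
    {"grip":0.4},
  ],
)

```text
$.steps[0]: bad value
```

```bash
cat >> h.py <<'E'
from scipy.spatial.transform import Rotation as R
C=np.array([.7334,.1467]); TH=-.322
n=np.array([np.cos(TH),np.sin(TH)]); t=np.array([-n[1],n[0]])
def fr(p): d=np.asarray(p)[...,:2]-C; return np.stack([d@n,d@t],-1)
def st():
    s=sense(); q=s['orientation']; r=R.from_quat([*q[1:],q[0]]).as_matrix()
    print('t',round(s['time'],2),'frame mm',np.round(fr(s['tool_pos'])*1000,1),'z',round(s['tool_pos'][2]*1000,1),'yaw',round(np.arctan2(r[1,0],r[0,0]),3),'F',np.round(s['ft_force'],1),'j6',round(s['joints'][5],2),'gap',s['finger_gap'])
E
python3 -c "
from h import *
st()
P=np.load('top0.npz')['P']
from m import rect
for b,z in (((200,165,285,240),(.08,.1)),((290,165,365,240),(.045,.06)),((185,130,310,195),(.033,.047))):
    q,_=rect(P,*z,b); f=fr(q)*1000; print(np.percentile(f,[0,1,3,97,99,100],axis=0).round(1).T.tolist())
"
```

```text
t 0.1 frame mm [-244.2 -846.6] z 222.0 yaw 0.384 F [-0.6 -0.1  0.5] j6 -0.02 gap 1.0052517165006525
[[-159.9, -157.5, -155.5, -61.4, -59.3, -56.6], [-203.0, -200.9, -198.2, -75.8, -72.9, -70.4]]
[[-92.0, -91.1, -88.7, 19.2, 21.6, 23.5], [-401.4, -400.3, -398.4, -306.5, -304.5, -303.6]]
[[-88.9, -84.9, -78.0, 7.9, 8.1, 8.7], [-286.5, -282.5, -273.8, 7.1, 7.8, 9.6]]
```

Call:
drive_tool(
  steps=[
    {"grip":0.4,"x":0,"y":0,"z":0,"turn":10.1},
    {"grip":0.4,"x":0,"y":0,"z":0,"turn":10.1},
    {"grip":0.4,"x":0,"y":0,"z":0,"turn":10.1},
    {"grip":0.4,"x":0,"y":0,"z":0,"turn":10.1},
    {"grip":0.4,"x":10,"y":-50,"z":0,"turn":0},
    {"grip":0.4,"x":10,"y":-50,"z":0,"turn":0},
    {"grip":0.4,"x":10,"y":-50,"z":0,"turn":0},
    {"grip":0.4,"x":10,"y":-50,"z":0,"turn":0},
  ],
)

```text
time: 1.1
tool_pos: [0.3356, -0.4008, 0.2224]
orientation: [-0.0, 0.987, -0.16, -0.0]
ft_force: [0.4, 0.0, 0.9]
finger_gap: 0.703
gripper_force: 0.0
```

Call:
drive_tool(
  steps=[
    {"grip":0.4,"x":9,"y":-60,"z":0,"turn":0},
    {"grip":0.4,"x":0,"y":-60,"z":0,"turn":0},
    {"grip":0.4,"x":0,"y":-60,"z":0,"turn":0},
    {"grip":0.4,"x":0,"y":-60,"z":0,"turn":0},
    {"grip":0.4,"x":0,"y":-60,"z":0,"turn":0},
    {"grip":0.4,"x":0,"y":-60,"z":0,"turn":0},
    {"grip":0.4,"x":0,"y":-60,"z":0,"turn":0},
    {"grip":0.4,"x":0,"y":-60,"z":0,"turn":0},
  ],
)

```text
time: 2.1
tool_pos: [0.4955, 0.0522, 0.2226]
orientation: [0.0, 0.987, -0.16, 0.0]
ft_force: [1.1, -1.1, 0.6]
finger_gap: 0.698
gripper_force: 0.0
```

Call:
drive_tool(
  steps=[
    {"grip":0.4,"x":0,"y":-30,"z":0,"turn":0},
    {"grip":0.4,"x":0,"y":0,"z":0,"turn":0},
  ],
)

```text
time: 2.35
tool_pos: [0.5049, 0.0803, 0.2223]
orientation: [0.0, 0.987, -0.158, -0.0]
ft_force: [-0.8, -0.9, -1.5]
finger_gap: 0.704
gripper_force: 0.0
```

```bash
python3 -c "
from h import *
st()"
```

```text
t 2.35 frame mm [-195.7 -135.3] z 222.3 yaw -0.318 F [-0.8 -0.9 -1.5] j6 2.02 gap 0.7037289747024613
```

Call:
drive_tool(
  steps=[
    {"grip":0.4,"x":0,"y":0,"z":50,"turn":0},
    {"grip":0.4,"x":0,"y":0,"z":50,"turn":0},
    {"grip":0.4,"x":0,"y":0,"z":50,"turn":0},
    {"grip":0.4,"x":0,"y":0,"z":30,"turn":0},
    {"grip":0.4,"x":0,"y":0,"z":17,"turn":0.2},
    {"grip":0.4,"x":10,"y":0,"z":0,"turn":0},
    {"grip":0.4,"x":8,"y":0,"z":0,"turn":0},
    {"grip":0.4,"x":6,"y":0,"z":0,"turn":0},
  ],
)

```text
time: 3.35
tool_pos: [0.529, 0.0708, 0.027]
orientation: [-0.0, 0.987, -0.162, 0.001]
ft_force: [-1.3, 0.5, 1.2]
finger_gap: 0.702
gripper_force: 0.8
```

Call:
drive_tool(
  steps=[
    {"grip":0.4,"x":6,"y":0,"z":0,"turn":0},
    {"grip":0.4,"x":6,"y":0,"z":0,"turn":0},
    {"grip":0.4,"x":6,"y":0,"z":0,"turn":0},
    {"grip":0.4,"x":6,"y":0,"z":0,"turn":0},
    {"grip":0.4,"x":6,"y":0,"z":0,"turn":0},
    {"grip":0.4,"x":6,"y":0,"z":0,"turn":0},
    {"grip":0.4,"x":5,"y":0,"z":0,"turn":0},
    {"grip":0.4,"x":0,"y":0,"z":0,"turn":0},
  ],
)

```text
time: 4.35
tool_pos: [0.5672, 0.0578, 0.0257]
orientation: [-0.0, 0.987, -0.162, 0.001]
ft_force: [0.5, 0.0, -0.5]
finger_gap: 0.694
gripper_force: 0.0
```

```bash
cat >> m.py <<'E'
def meas():
    st(); im,d,P=cloud('top'); f=fr(P)*1000
    m=(P[...,2]>.078)&(P[...,2]<.096)&(f[...,0]>-170)&(f[...,0]<15)&(f[...,1]>-290)&(f[...,1]<20)
    hsv=cv2.cvtColor(im,cv2.COLOR_RGB2HSV); m&=(hsv[...,0]>5)&(hsv[...,0]<25)&(hsv[...,1]>70)
    q=f[m]; print(len(q),np.percentile(q,[0,1,50,99,100],axis=0).round(1).T.tolist(), cv2.minAreaRect(q.astype(np.float32)))
    return im
E
python3 -c "
from m import *
im=meas(); cv2.imwrite('pics/a.png',cv2.resize(im[120:300,100:400,::-1],None,fx=2.5,fy=2.5))"
```

```text
t 4.35 frame mm [-129.5 -137. ] z 25.7 yaw -0.325 F [ 0.5  0.  -0.5] j6 1.98 gap 0.6944682543059792
728 [[-91.7, -89.7, -38.0, -17.0, -16.2], [-201.6, -200.9, -167.5, -72.7, -71.0]] ((-53.79652404785156, -136.10848999023438), (130.3638916015625, 74.67139434814453), 89.48247528076172)
```

View pics/a.png

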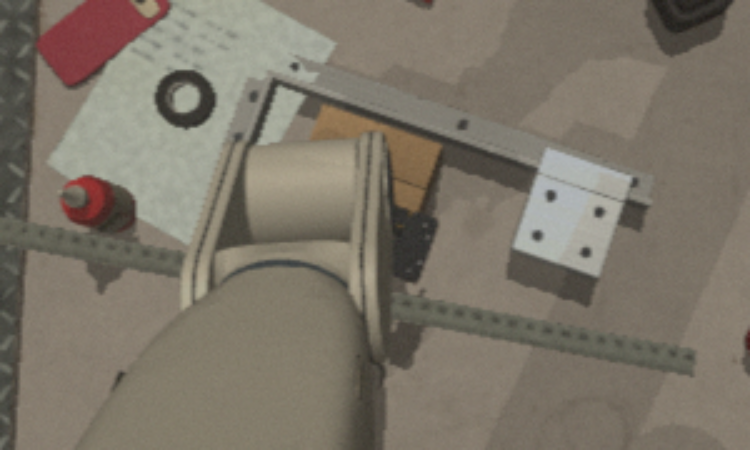

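The carton is square to the fence with 17 mm to go. I'll push on to contact.

Call:
drive_tool(
  steps=[
    {"grip":0.4,"x":5,"y":0,"z":0,"turn":0},
    {"grip":0.4,"x":5,"y":0,"z":0,"turn":0},
    {"grip":0.4,"x":4,"y":0,"z":0,"turn":0},
    {"grip":0.4,"x":2,"y":0,"z":0,"turn":0},
    {"grip":0.4,"x":1,"y":0,"z":0,"turn":0},
    {"grip":0.4,"x":0,"y":0,"z":0,"turn":0},
  ],
)

```text
time: 5.15
tool_pos: [0.5826, 0.0525, 0.0257]
orientation: [-0.0, 0.987, -0.162, 0.0]
ft_force: [-1.1, 0.1, -0.0]
finger_gap: 0.7
gripper_force: 0.3
```

```bash
python3 -c "
from m import *
im=meas()"
```

```text
t 5.15 frame mm [-113.3 -137.1] z 25.7 yaw -0.325 F [-1.1  0.1 -0. ] j6 1.97 gap 0.7002852864681082
620 [[-75.4, -72.3, -21.1, -1.2, 0.3], [-201.4, -200.9, -172.7, -72.3, -71.1]] ((-37.45014190673828, -136.000732421875), (130.61289978027344, 74.15210723876953), 89.14532470703125)
```

Call:
drive_tool(
  steps=[
    {"grip":0.4,"x":1,"y":0,"z":0,"turn":0},
    {"grip":0.4,"x":1,"y":0,"z":0,"turn":0},
    {"grip":0.4,"x":0,"y":0,"z":0,"turn":0},
  ],
)

```text
time: 5.58
tool_pos: [0.5831, 0.052, 0.0257]
orientation: [0.0, 0.987, -0.161, -0.001]
ft_force: [-5.9, 0.8, 4.6]
finger_gap: 0.701
gripper_force: 3.0
```

Call:
drive_tool(
  steps=[
    {"grip":0.4,"x":-15,"y":0,"z":0,"turn":0},
    {"grip":0.0,"x":-10,"y":0,"z":-50,"turn":0},
    {"grip":0.0,"x":0,"y":0,"z":-60,"turn":0},
    {"grip":0.0,"x":45,"y":50,"z":0,"turn":0},
    {"grip":0.0,"x":43,"y":53,"z":0,"turn":0},
    {"grip":0.0,"x":0,"y":0,"z":0,"turn":-10},
    {"grip":0.0,"x":0,"y":0,"z":0,"turn":-10},
    {"grip":0.0,"x":0,"y":0,"z":0,"turn":-10},
  ],
)

```text
time: 6.58
tool_pos: [0.6069, -0.0562, 0.1356]
orientation: [0.0, 0.995, 0.102, 0.0]
ft_force: [0.9, 0.9, 0.0]
finger_gap: 0.501
gripper_force: 0.0
```

Call:
drive_tool(
  steps=[
    {"grip":0.0,"x":0,"y":0,"z":0,"turn":-10},
    {"grip":0.0,"x":0,"y":0,"z":0,"turn":-10},
    {"grip":0.0,"x":0,"y":0,"z":0,"turn":-10},
    {"grip":0.0,"x":0,"y":0,"z":0,"turn":-10},
    {"grip":0.0,"x":0,"y":0,"z":0,"turn":-10},
    {"grip":0.0,"x":0,"y":0,"z":0,"turn":-10},
    {"grip":0.0,"x":0,"y":0,"z":0,"turn":0},
  ],
)

```text
time: 7.45
tool_pos: [0.6069, -0.0558, 0.1356]
orientation: [0.0, 0.813, 0.583, 0.0]
ft_force: [-1.0, 0.3, 1.1]
finger_gap: 0.499
gripper_force: 0.0
```

```bash
python3 -c "
from m import *
im=meas()"
```

```text
t 7.45 frame mm [ -55.9 -232.1] z 135.6 yaw 1.245 F [-1.   0.3  1.1] j6 0.22 gap 0.49860179001666693
611 [[-99.7, -98.9, -63.3, -2.0, 0.4], [-186.6, -184.4, -91.9, -71.5, -71.1]] ((-49.577152252197266, -128.8265380859375), (100.12019348144531, 115.4417495727539), 0.0805349051952362)
```

Call:
drive_tool(
  steps=[
    {"grip":0.0,"x":0,"y":6,"z":40,"turn":0},
    {"grip":0.0,"x":0,"y":0,"z":40,"turn":0},
    {"grip":0.0,"x":0,"y":0,"z":20,"turn":0},
    {"grip":0.0,"x":0,"y":0,"z":10,"turn":0},
    {"grip":0.0,"x":9,"y":0,"z":0,"turn":0},
    {"grip":0.0,"x":6,"y":0,"z":0,"turn":0},
    {"grip":0.0,"x":6,"y":0,"z":0,"turn":0},
    {"grip":0.0,"x":6,"y":0,"z":0,"turn":0},
  ],
)

```text
time: 8.5
tool_pos: [0.6222, -0.0321, 0.0265]
orientation: [0.0, 0.812, 0.584, 0.0]
ft_force: [-0.7, -3.2, 2.3]
finger_gap: 0.498
gripper_force: 1.1
```

Call:
drive_tool(
  steps=[
    {"grip":0.0,"x":6,"y":0,"z":0,"turn":0},
    {"grip":0.0,"x":6,"y":0,"z":0,"turn":0},
    {"grip":0.0,"x":6,"y":0,"z":0,"turn":0},
    {"grip":0.0,"x":6,"y":0,"z":0,"turn":0},
    {"grip":0.0,"x":6,"y":0,"z":0,"turn":0},
    {"grip":0.0,"x":6,"y":0,"z":0,"turn":0},
    {"grip":0.0,"x":6,"y":0,"z":0,"turn":0},
    {"grip":0.0,"x":0,"y":0,"z":0,"turn":0},
  ],
)

```text
time: 9.5
tool_pos: [0.6351, 0.0081, 0.0255]
orientation: [-0.0, 0.812, 0.584, 0.0]
ft_force: [0.3, 0.1, 0.8]
finger_gap: 0.497
gripper_force: 0.0
```

```bash
python3 -c "
from m import *
im=meas()"
```

```text
t 9.5 frame mm [ -49.4 -162.5] z 25.5 yaw 1.246 F [0.3 0.1 0.8] j6 0.32 gap 0.4972708620086224
89 [[-99.2, -98.8, -62.0, -4.1, -2.0], [-32.4, -31.6, -26.6, -23.5, -23.4]] ((-50.66883850097656, -26.062702178955078), (97.26912689208984, 8.507599830627441), 2.485177516937256)
```

Call:
drive_tool(
  steps=[
    {"grip":0.0,"x":6,"y":0,"z":0,"turn":0},
    {"grip":0.0,"x":5,"y":0,"z":0,"turn":0},
    {"grip":0.0,"x":4,"y":0,"z":0,"turn":0},
    {"grip":0.0,"x":3,"y":0,"z":0,"turn":0},
    {"grip":0.0,"x":1,"y":0,"z":0,"turn":0},
    {"grip":0.0,"x":0,"y":0,"z":0,"turn":0},
  ],
)

```text
time: 10.3
tool_pos: [0.6412, 0.0255, 0.0258]
orientation: [0.0, 0.812, 0.583, 0.0]
ft_force: [0.4, 0.3, -1.3]
finger_gap: 0.5
gripper_force: 0.0
```

Call:
drive_tool(
  steps=[
    {"grip":0.0,"x":1,"y":0,"z":0,"turn":0},
    {"grip":0.0,"x":0,"y":0,"z":0,"turn":0},
  ],
)

```text
time: 10.55
tool_pos: [0.6414, 0.0263, 0.0257]
orientation: [0.0, 0.812, 0.583, 0.0]
ft_force: [0.3, -0.9, 0.5]
finger_gap: 0.506
gripper_force: 0.3
```

```bash
python3 -c "
from m import *
im=meas()"
```

```text
t 10.55 frame mm [ -49.1 -143.3] z 25.7 yaw 1.246 F [ 0.3 -0.9  0.5] j6 0.35 gap 0.5059645850184574Traceback (most recent call last):
  File "<string>", line 3, in <module>
    im=meas()
  File "m.py", line 10, in meas
    q=f[m]; print(len(q),np.percentile(q,[0,1,50,99,100],axis=0).round(1).T.tolist(), cv2.minAreaRect(q.astype(np.float32)))
                         ~~~~~~~~~~~~~^^^^^^^^^^^^^^^^^^^^^^^^^^
    return _quantile_unchecked(
        a, q, axis, out, overwrite_input, method, keepdims, weights)
    return _ureduce(a,
                    func=_quantile_ureduce_func,
    ...<5 lines>...
                    overwrite_input=overwrite_input,
                    method=method)
    r = func(a, **kwargs)
    result = _quantile(arr,
                       quantiles=q,
    ...<2 lines>...
                       out=out,
                       weights=wgt)
    slices_having_nans = np.isnan(arr[-1, ...])
                                  ~~~^^^^^^^^^
IndexError: index -1 is out of bounds for axis 0 with size 0
```

Not in contact yet. I'll go on until the force rises.

Call:
drive_tool(
  steps=[
    {"grip":0.0,"x":1,"y":0,"z":0,"turn":0},
    {"grip":0.0,"x":1,"y":0,"z":0,"turn":0},
    {"grip":0.0,"x":0,"y":0,"z":0,"turn":0},
  ],
)

```text
time: 10.98
tool_pos: [0.6422, 0.0283, 0.0257]
orientation: [0.0, 0.812, 0.583, 0.0]
ft_force: [-0.1, -1.7, 0.8]
finger_gap: 0.499
gripper_force: 0.7
```

Call:
drive_tool(
  steps=[
    {"grip":0.0,"x":1,"y":0,"z":0,"turn":0},
    {"grip":0.0,"x":1,"y":0,"z":0,"turn":0},
    {"grip":0.0,"x":0,"y":0,"z":0,"turn":0},
  ],
)

```text
time: 11.35
tool_pos: [0.6428, 0.0303, 0.0257]
orientation: [0.0, 0.812, 0.583, 0.0]
ft_force: [-1.0, -2.3, 1.0]
finger_gap: 0.502
gripper_force: 0.6
```

Call:
drive_tool(
  steps=[
    {"grip":0.0,"x":-20,"y":0,"z":0,"turn":0},
    {"grip":0.0,"x":-30,"y":0,"z":-30,"turn":0},
    {"grip":0.0,"x":-50,"y":0,"z":-60,"turn":0},
    {"grip":0.0,"x":-60,"y":0,"z":-20,"turn":0},
    {"grip":0.0,"x":-60,"y":0,"z":0,"turn":0},
    {"grip":0.0,"x":-60,"y":0,"z":0,"turn":0},
  ],
)

```text
time: 12.1
tool_pos: [0.5554, -0.2275, 0.1239]
orientation: [0.0, 0.812, 0.583, 0.0]
ft_force: [0.6, 1.4, -0.7]
finger_gap: 0.502
gripper_force: 0.0
```

```bash
python3 -c "
from m import *
im=meas(); cv2.imwrite('pics/b.png',cv2.resize(im[120:300,100:400,::-1],None,fx=2.5,fy=2.5))"
```

```text
t 12.1 frame mm [ -50.4 -411.3] z 123.9 yaw 1.246 F [ 0.6  1.4 -0.7] j6 -0.08 gap 0.5020389921058548
1928 [[-100.2, -99.4, -51.8, -1.3, -0.1], [-130.9, -130.3, -66.9, -2.0, -0.4]] ((-50.04054641723633, -65.69198608398438), (130.47286987304688, 100.02642822265625), 89.8183822631836)
```

View pics/b.png

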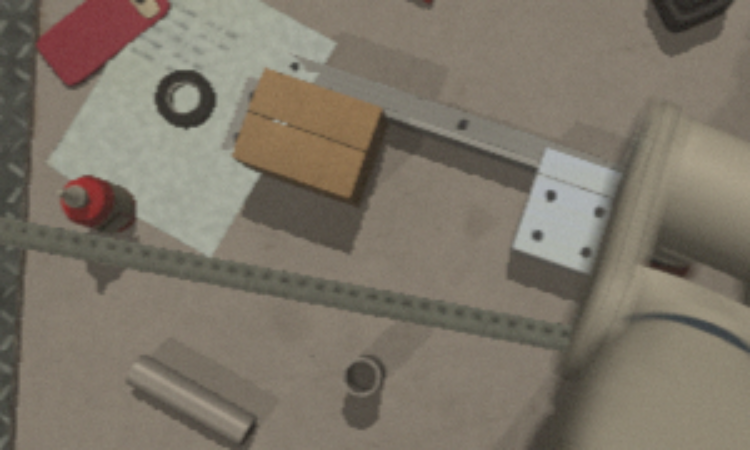

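Carton is measured at (-50.0,-65.7), almost home, but I never felt the end stop. I'll push its end once more until it is firm.

Call:
drive_tool(
  steps=[
    {"grip":0.0,"x":60,"y":0,"z":0,"turn":0},
    {"grip":0.0,"x":60,"y":0,"z":0,"turn":0},
    {"grip":0.0,"x":60,"y":0,"z":20,"turn":0},
    {"grip":0.0,"x":50,"y":0,"z":60,"turn":0},
    {"grip":0.0,"x":30,"y":0,"z":20,"turn":0},
    {"grip":0.0,"x":10,"y":0,"z":0,"turn":0},
    {"grip":0.0,"x":4,"y":0,"z":0,"turn":0},
    {"grip":0.0,"x":0,"y":0,"z":0,"turn":0},
  ],
)

```text
time: 13.15
tool_pos: [0.6414, 0.0235, 0.037]
orientation: [0.001, 0.812, 0.583, 0.001]
ft_force: [0.6, -0.8, -0.4]
finger_gap: 0.5
gripper_force: 0.0
```

Call:
drive_tool(
  steps=[
    {"grip":0.0,"x":2,"y":0,"z":0,"turn":0},
    {"grip":0.0,"x":1,"y":0,"z":0,"turn":0},
    {"grip":0.0,"x":0,"y":0,"z":0,"turn":0},
  ],
)

```text
time: 13.52
tool_pos: [0.6418, 0.027, 0.0359]
orientation: [0.0, 0.812, 0.583, 0.0]
ft_force: [-0.5, 0.1, -0.6]
finger_gap: 0.5
gripper_force: 0.0
```

```bash
python3 -c "
from m import *
st()"
```

```text
t 13.53 frame mm [ -49.  -142.5] z 35.9 yaw 1.246 F [-0.5  0.1 -0.6] j6 0.35 gap 0.499587504797688
```

Call:
drive_tool(
  steps=[
    {"grip":0.0,"x":1,"y":0,"z":0,"turn":0},
    {"grip":0.0,"x":1,"y":0,"z":0,"turn":0},
    {"grip":0.0,"x":1,"y":0,"z":0,"turn":0},
    {"grip":0.0,"x":1,"y":0,"z":0,"turn":0},
    {"grip":0.0,"x":0,"y":0,"z":0,"turn":0},
  ],
)

```text
time: 14.15
tool_pos: [0.6429, 0.0311, 0.0356]
orientation: [-0.0, 0.812, 0.584, -0.0]
ft_force: [-0.2, -0.4, -1.2]
finger_gap: 0.5
gripper_force: 0.3
```

Call:
drive_tool(
  steps=[
    {"grip":0.0,"x":1,"y":0,"z":0,"turn":0},
    {"grip":0.0,"x":0,"y":0,"z":0,"turn":0},
  ],
)

```text
time: 14.4
tool_pos: [0.6431, 0.0311, 0.0357]
orientation: [0.0, 0.812, 0.584, -0.001]
ft_force: [-1.3, -5.5, 0.0]
finger_gap: 0.5
gripper_force: 2.8
```

Call:
drive_tool(
  steps=[
    {"grip":0.0,"x":1,"y":0,"z":0,"turn":0},
    {"grip":0.0,"x":0,"y":0,"z":0,"turn":0},
  ],
)

```text
time: 14.65
tool_pos: [0.6432, 0.0312, 0.0358]
orientation: [0.001, 0.812, 0.584, -0.001]
ft_force: [-1.5, -10.1, 2.6]
finger_gap: 0.5
gripper_force: 5.1
```

Call:
drive_tool(
  steps=[
    {"grip":0.0,"x":-20,"y":0,"z":0,"turn":0},
    {"grip":0.0,"x":-30,"y":0,"z":-30,"turn":0},
    {"grip":0.0,"x":-50,"y":0,"z":-60,"turn":0},
    {"grip":0.0,"x":-60,"y":0,"z":-10,"turn":0},
    {"grip":0.0,"x":-60,"y":0,"z":0,"turn":0},
    {"grip":0.0,"x":-60,"y":0,"z":0,"turn":0},
    {"grip":0.0,"x":-25,"y":0,"z":0,"turn":0},
    {"grip":0.0,"x":0,"y":0,"z":0,"turn":0},
  ],
)

```text
time: 15.65
tool_pos: [0.5483, -0.2486, 0.1237]
orientation: [-0.0, 0.813, 0.582, 0.0]
ft_force: [-0.9, 0.4, -0.7]
finger_gap: 0.501
gripper_force: 0.0
```

```bash
python3 -c "
from m import *
im=meas()"
```

```text
t 15.65 frame mm [ -50.4 -433.6] z 123.7 yaw 1.242 F [-0.9  0.4 -0.7] j6 -0.12 gap 0.5006945782895453
1924 [[-100.0, -99.2, -51.5, -1.4, -0.2], [-130.0, -129.2, -65.9, -0.9, 0.8]] ((-50.013851165771484, -64.53105163574219), (130.8603057861328, 99.79501342773438), 89.84225463867188)
```

Call:
drive_tool(
  steps=[
    {"grip":0.0,"x":0,"y":4,"z":50,"turn":0},
    {"grip":0.0,"x":0,"y":0,"z":35,"turn":0},
    {"grip":0.0,"x":0,"y":0,"z":13,"turn":0},
    {"grip":0.0,"x":0,"y":0,"z":0,"turn":0},
    {"grip":0.0,"x":10,"y":0,"z":0,"turn":0},
    {"grip":0.0,"x":10,"y":0,"z":0,"turn":0},
    {"grip":0.0,"x":8,"y":0,"z":0,"turn":0},
    {"grip":0.0,"x":8,"y":0,"z":0,"turn":0},
  ],
)

```text
time: 16.7
tool_pos: [0.5655, -0.2135, 0.0264]
orientation: [0.001, 0.812, 0.584, 0.0]
ft_force: [-0.4, -2.6, 0.9]
finger_gap: 0.5
gripper_force: 1.1
```

Call:
drive_tool(
  steps=[
    {"grip":0.0,"x":8,"y":0,"z":0,"turn":0},
    {"grip":0.0,"x":8,"y":0,"z":0,"turn":0},
    {"grip":0.0,"x":8,"y":0,"z":0,"turn":0},
    {"grip":0.0,"x":8,"y":0,"z":0,"turn":0},
    {"grip":0.0,"x":8,"y":0,"z":0,"turn":0},
    {"grip":0.0,"x":8,"y":0,"z":0,"turn":0},
    {"grip":0.0,"x":8,"y":0,"z":0,"turn":0},
    {"grip":0.0,"x":8,"y":0,"z":0,"turn":0},
  ],
)

```text
time: 17.7
tool_pos: [0.5853, -0.1526, 0.0256]
orientation: [-0.0, 0.812, 0.583, -0.0]
ft_force: [-0.4, -2.4, 1.3]
finger_gap: 0.501
gripper_force: 1.1
```

Call:
drive_tool(
  steps=[
    {"grip":0.0,"x":8,"y":0,"z":0,"turn":0},
    {"grip":0.0,"x":8,"y":0,"z":0,"turn":0},
    {"grip":0.0,"x":8,"y":0,"z":0,"turn":0},
    {"grip":0.0,"x":8,"y":0,"z":0,"turn":0},
    {"grip":0.0,"x":8,"y":0,"z":0,"turn":0},
    {"grip":0.0,"x":8,"y":0,"z":0,"turn":0},
    {"grip":0.0,"x":6,"y":0,"z":0,"turn":0},
    {"grip":0.0,"x":0,"y":0,"z":0,"turn":0},
  ],
)

```text
time: 18.7
tool_pos: [0.6027, -0.1013, 0.0256]
orientation: [-0.0, 0.812, 0.584, 0.0]
ft_force: [-0.2, -0.2, -0.3]
finger_gap: 0.5
gripper_force: 0.0
```

```bash
python3 -c "
from m import *
st(); im,d,P=cloud('top'); f=fr(P)*1000
m=(P[...,2]>.044)&(P[...,2]<.058)&(f[...,1]>-300)&(f[...,1]<-120)&(f[...,0]>-120)&(f[...,0]<30)
print(m.sum(),np.percentile(f[m],[1,50,99],axis=0))
cv2.imwrite('pics/c.png',cv2.resize(im[120:300,100:400,::-1],None,fx=2.5,fy=2.5))"
```

```text
t 18.7 frame mm [ -45.5 -276.6] z 25.6 yaw 1.246 F [-0.2 -0.2 -0.3] j6 0.14 gap 0.4995029571694422
375 [[ -93.47619109 -192.56913445]
 [ -39.88333492 -179.52848856]
 [  21.38388755 -129.13406938]]
```

View pics/c.png

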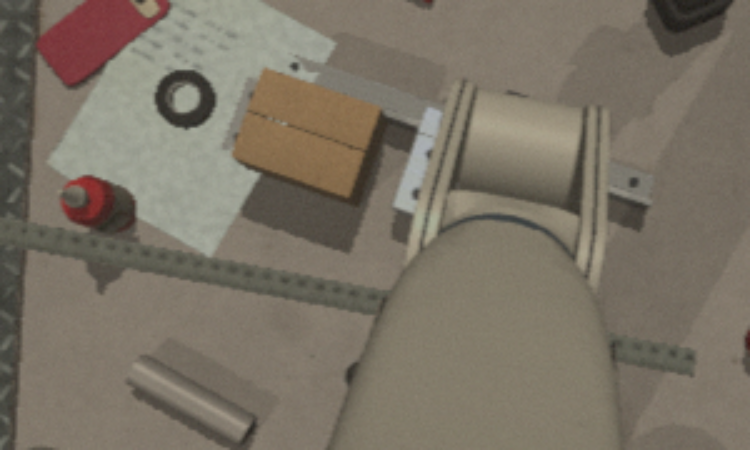

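The jaw slides cleanly and the carton has not moved. About 39 mm of gap remain.

Call:
drive_tool(
  steps=[
    {"grip":0.0,"x":8,"y":0,"z":0,"turn":0},
    {"grip":0.0,"x":8,"y":0,"z":0,"turn":0},
    {"grip":0.0,"x":7,"y":0,"z":0,"turn":0},
    {"grip":0.0,"x":5,"y":0,"z":0,"turn":0},
    {"grip":0.0,"x":4,"y":0,"z":0,"turn":0},
    {"grip":0.0,"x":2,"y":0,"z":0,"turn":0},
    {"grip":0.0,"x":2,"y":0,"z":0,"turn":0},
    {"grip":0.0,"x":0,"y":0,"z":0,"turn":0},
  ],
)

```text
time: 19.75
tool_pos: [0.614, -0.0676, 0.0257]
orientation: [-0.0, 0.812, 0.583, 0.0]
ft_force: [-0.3, 0.4, 0.3]
finger_gap: 0.497
gripper_force: 0.1
```

Call:
drive_tool(
  steps=[
    {"grip":0.0,"x":1,"y":0,"z":0,"turn":0},
    {"grip":0.0,"x":1,"y":0,"z":0,"turn":0},
    {"grip":0.0,"x":0,"y":0,"z":0,"turn":0},
  ],
)

```text
time: 20.12
tool_pos: [0.6146, -0.0659, 0.0258]
orientation: [-0.0, 0.812, 0.583, 0.0]
ft_force: [-0.3, -1.7, 0.2]
finger_gap: 0.502
gripper_force: 0.8
```

Call:
drive_tool(
  steps=[
    {"grip":0.0,"x":1,"y":0,"z":0,"turn":0},
    {"grip":0.0,"x":0,"y":0,"z":0,"turn":0},
  ],
)

```text
time: 20.38
tool_pos: [0.6149, -0.0649, 0.0257]
orientation: [-0.0, 0.812, 0.583, 0.0]
ft_force: [-0.9, -2.2, 1.0]
finger_gap: 0.504
gripper_force: 0.8
```

Call:
drive_tool(
  steps=[
    {"grip":0.0,"x":1,"y":0,"z":0,"turn":0},
    {"grip":0.0,"x":1,"y":0,"z":0,"turn":0},
    {"grip":0.0,"x":0,"y":0,"z":0,"turn":0},
  ],
)

```text
time: 20.75
tool_pos: [0.6155, -0.0631, 0.0257]
orientation: [0.0, 0.812, 0.584, -0.0]
ft_force: [-0.9, -1.4, 1.4]
finger_gap: 0.499
gripper_force: 1.1
```

Call:
drive_tool(
  steps=[
    {"grip":0.0,"x":1,"y":0,"z":0,"turn":0},
    {"grip":0.0,"x":0,"y":0,"z":0,"turn":0},
  ],
)

```text
time: 21.0
tool_pos: [0.6155, -0.0629, 0.0257]
orientation: [0.0, 0.812, 0.584, -0.001]
ft_force: [-2.8, -5.4, 2.6]
finger_gap: 0.494
gripper_force: 3.5
```

```bash
python3 -c "
from m import *
im=meas()"
```

```text
t 21.0 frame mm [ -45.5 -236.2] z 25.7 yaw 1.247 F [-2.8 -5.4  2.6] j6 0.2 gap 0.4937117800003473
1922 [[-100.0, -99.3, -51.5, -1.2, -0.1], [-129.9, -129.2, -65.9, -1.0, 1.5]] ((-50.1182861328125, -64.17921447753906), (99.96782684326172, 131.3842010498047), 0.06135626137256622)
```

Firm contact: the jaw bears on the carton and the carton is still home. Now I'll back away and check.

Call:
drive_tool(
  steps=[
    {"grip":0.0,"x":-6,"y":0,"z":0,"turn":0},
    {"grip":0.0,"x":-20,"y":0,"z":0,"turn":0},
    {"grip":0.0,"x":-20,"y":0,"z":-40,"turn":0},
    {"grip":0.0,"x":-50,"y":0,"z":-60,"turn":0},
    {"grip":0.0,"x":-50,"y":0,"z":0,"turn":0},
    {"grip":0.0,"x":-50,"y":0,"z":0,"turn":0},
    {"grip":0.0,"x":0,"y":0,"z":0,"turn":0},
    {"grip":0.0,"x":0,"y":0,"z":0,"turn":0},
  ],
)

```text
time: 22.05
tool_pos: [0.5561, -0.2387, 0.1136]
orientation: [-0.0, 0.813, 0.583, 0.0]
ft_force: [0.4, 1.2, -0.6]
finger_gap: 0.501
gripper_force: 0.0
```

```bash
python3 -c "
from m import *
im=meas(); im,d,P=cloud('top'); f=fr(P)*1000
m=(P[...,2]>.046)&(P[...,2]<.056)&(f[...,1]>-300)&(f[...,1]<-100)&(f[...,0]>-90)&(f[...,0]<-5)
print(m.sum(),np.percentile(f[m],[1,50,99],axis=0))
cv2.imwrite('pics/d.png',cv2.resize(im[120:300,100:400,::-1],None,fx=2.5,fy=2.5))"
```

```text
t 22.05 frame mm [ -46.3 -421.7] z 113.6 yaw 1.245 F [ 0.4  1.2 -0.6] j6 -0.1 gap 0.5007004006741489
1931 [[-100.0, -99.5, -51.9, -1.3, 0.5], [-129.9, -129.1, -65.7, -0.9, 0.5]] ((-49.88637161254883, -64.7316665649414), (100.27924346923828, 130.4729766845703), 0.18855540454387665)
1157 [[ -89.08995744 -226.50117925]
 [ -47.65138062 -178.40151069]
 [  -5.90581022 -129.61358591]]
```

View pics/d.png

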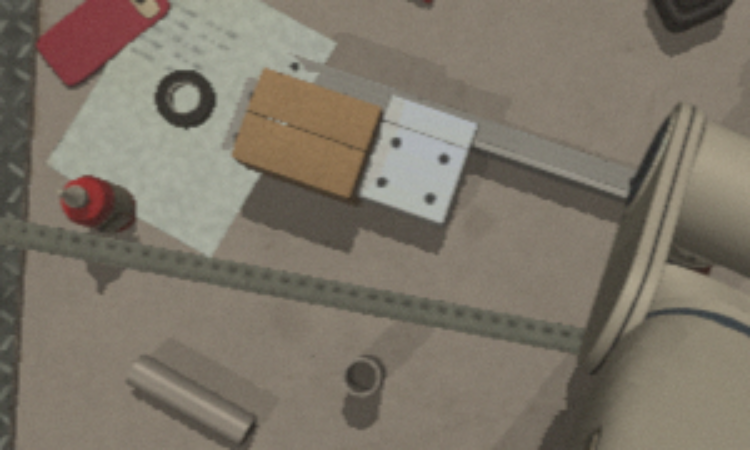

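The carton sits home in the corner, the jaw is flush against its end, and the tool is clear.

```bash
python3 -c "
from rig import *
print(hand_in())"
```

```text
the job is handed in; nothing more can be done
None
```

The carton was pushed home against the fence and end stop, the jaw was then slid up against its other end, and the job is handed in; the last camera check put the carton's centre within 1 mm of home, but the judging returned no verdict.

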